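# Seat the sample stage top on its kinematic base

### The arm

A 6-joint arm with a two-finger parallel gripper is mounted at the origin on the work surface. World frame = base frame: x ahead of the robot, y to its left, z up, the work surface at z = 0. Lengths are in m, angles in rad, forces in N, time in s.
With the tool pointing down it reaches from about 0.35 to 0.775 m from the base axis. Payload 5.5 kg.
Tool frame: the origin (TCP) lies on the mounting face of the last link; the fingertips stand 173 mm ahead of it and the grasp point (between the pads) lies 155 mm ahead of it; z points along the fingers, y is the direction in which the jaws open and shut (so a half turn about z gives the same grasp; the last joint's range is limited). The gripper opens to 85 mm and grips with 20 to 120 N. Pads are 22 mm wide; open, the fingers measure 114 mm over their backs; the gripper's body (76 mm by 85 mm) begins 54 mm behind the grasp point. The pads swing forward as they close: fully open they stand 13 mm farther back than shut.
Start: joints at [-1.366, 0.313, 0.046, 1.304, 0, 1.431], TCP at [0.194, -0.541, 0.405] pointing down, gripper open.
Joint ranges: [-2.76, 2.76], [-0.86, 1.69], [-1.03, 1.26], [-2.2, 2.34], [-1.47, 1.5], [-3.14, 3.14]. Speed limits (rad/s): [2.57, 2.57, 3.14, 3.14, 3.14, 3.14].

### API

Orientations are given as a unit quaternion [w, x, y, z].
In Python, from workcell import * gives the robot as it stands. The module is installed in compiled form; this text tells all that it offers.
- The arm moves only by the shell command python3 -m crank 'ROWS' [FORCE]. ROWS is JSON, a list of rows, each a list of 7 numbers: the shift along the tool's x, y, z in mm, then the turn, a rotation vector about the tool's x, y, z in degrees, then the opening, from 0 (shut) to 1 (fully open). A call has exactly 8 rows; each row shifts and turns the commanded pose from where the row before left it, along the tool's axes as they then stand; what a row does not reach is not made up. A row lasts 1/8 s, in which the tool goes at most 62.5 mm and 10.7 degrees, less where a joint would pass 70% of its speed; a pose out of reach is approached as far as the arm can. A call with a gripper value outside its range is refused whole. The fingers move at their own pace and stop on an object; FORCE is the grip in N (left out, the last holds). Time passes only in rows, so rows that do not move let the fingers close, or fill a call up. It gives the time, the measured TCP pose, the force and the opening at its end, in the units of the state.
- get_state(): the state, without advancing time (a new reading comes with each control period).
- read_camera(name): name is "scene" or "top"; returns the picture (384x512x3 uint8, blue, green, red); there is no depth.
- calibration(name): a dict with "fx", "fy", "cx", "cy" (pixels), "extrinsics" (4x4, takes a point from world to camera coordinates). Camera axes: x right, y down, z forward; pixel columns grow to the right and rows downward; lengths in m; the calibration is good to about 2 mm. A picture is of the moment at which its call begins. calibration takes no time and is no camera call.
- hand_in(): hands the job in, once; it reports no verdict.
The state is a dict: "clock": time; "joint_pos": joint angles; "qvel": joint speeds; "tau": joint torques, N m; "tcp_pos": TCP position; "orientation": TCP orientation; "wrist_force": force on the tool from outside, world axes, zero at the start; "ft_torque": the same for the moment, N m; "finger_gap": finger opening in m.
Only numpy, scipy, OpenCV 4.12 (cv2) and the standard library are available. Lean on these libraries where they do the work, as an engineer would, in place of code of your own. Each camera call takes 0.05 s, during which the arm holds its last target.

### The job

On the lab bench, pick up the T-shaped stage top by the bar grip on its back and seat it on the aluminium base plate: the ball foot at the nose of the T in the round cone, the other two in the V groove and on the flat pad, so that it sits level and fully home on all three seats, then let go. Set it down gently rather than letting it drop, and leave the round disc mount where it stands.

Things in the scene. Friction and masses are not known exactly. Their poses are not given: they have to be found in the camera images.
- stage: T-shaped aluminium stage top, about 0.4 kg, level on three 16 mm steel balls. Origin: under the grip's centre, at the balls' undersides (bench, z=0); z up, x to the nose (foot of the T). Plate z 24 to 34 mm: stem 36 wide, x -48 to 93; crossbar x -48 to -12, y +-50. Balls at (65,0), (-30,36), (-30,-36) mm. Upright bar grip at origin: 50 long in x, 22 wide in y (pinch across this), z 34 to 78.
- stage_nose (a point): Centre of the ball foot under the nose of the T: 65 mm ahead of the stage's origin and 8 mm above it. A dark screw head on top of the plate marks each foot; a small copper pad lies between grip and nose.
- base: Fixed aluminium plate, 150 x 130 x 12 mm, slippery steel seats on top. Origin on the bench where the stage's origin belongs (home: stage 16 mm higher, axes parallel); x to the cone. Round cone, mouth 30 mm, rim z 28, at (65,0) mm; V groove 50 long, mouth 31, rim z 28, at (-30,36), aimed at the cone; flat round pad 42 wide, z 16, at (-30,-36). Let go up to 8 mm off, the stage slides home.
- disc: Bystander, to be left alone: round aluminium disc mount, 84 mm diameter, 66 mm high, on three small ball feet, with a round knob 22 mm in diameter. Origin on the bench under its centre.

How it is judged:
By the outcome, as a careful person would: the job done as asked, in the order asked, and still so for the second after the job is handed in, with the robot touching nothing.
It also fails if it takes over 42 s, if anything falls off the work surface, if the arm or the gripper's body presses on something with over 40 N, if the wrist force passes 120 N, or if a joint passes its speed limit or range.

## Working session

There is one attempt and no reset: what is moved stays moved. The work goes in short steps, Python scripts to look and compute and a shell command to move; the robot and the scene stay as the last step left them, time stands still between calls to the robot, and variables do not carry over. Pictures are saved under pics/ and viewed, and the job is handed in when it is done.

```bash
mkdir -p pics; python3 - <<'E'
from workcell import *
import cv2
s=get_state();print(s)
for n in("scene","top"):
    cv2.imwrite(f"pics/{n}0.png",read_camera(n))
    c=calibration(n);print(n,c)
E
```

```text
{'clock': 0.0, 'joint_pos': array([-1.36559155e+00,  3.14003507e-01,  4.49663390e-02,  1.30359006e+00,
        1.01290107e-05,  1.43119544e+00]), 'qvel': array([-1.06778847e-03, -4.51872671e-07,  7.03275554e-04, -1.03526055e-03,
        6.13792346e-04,  6.54726955e-04]), 'tau': array([ 6.39650098e-04, -4.80626249e+01,  2.98534620e+01,  1.93525414e-02,
       -1.28203910e-04, -9.79864723e-06]), 'tcp_pos': array([ 0.1943088 , -0.54096307,  0.40380164]), 'orientation': array([-9.15125441e-04,  9.85174993e-01,  1.71549979e-01, -2.49614381e-05]), 'wrist_force': array([-0.24872986,  0.55335554, -0.49222477]), 'ft_torque': array([ 0.01949677,  0.01781778, -0.03073596]), 'finger_gap': 0.08552172608953329}
scene {'fx': 436.6778848043551, 'fy': 436.6778848043551, 'cx': 254.4235933665944, 'cy': 198.73995307337748, 'extrinsics': array([[ 2.81844595e-01,  9.59459986e-01, -3.99677553e-04,
        -1.55335920e-01],
       [ 6.90063326e-01, -2.02997807e-01, -6.94697414e-01,
        -3.62388672e-01],
       [-6.66615505e-01,  1.95520908e-01, -7.19301983e-01,
         1.34254579e+00],
       [ 0.00000000e+00,  0.00000000e+00,  0.00000000e+00,
         1.00000000e+00]])}
top {'fx': 445.0973418350043, 'fy': 445.0973418350043, 'cx': 250.78409029786943, 'cy': 191.98690276293996, 'extrinsics': array([[-0.00208287, -0.9999906 ,  0.00380194,  0.00768115],
       [-0.99729127,  0.00179769, -0.07353162,  0.554079  ],
       [ 0.07352409, -0.0039448 , -0.99728564,  1.13871213],
       [ 0.        ,  0.        ,  0.        ,  1.        ]])}
```

View pics/scene0.png

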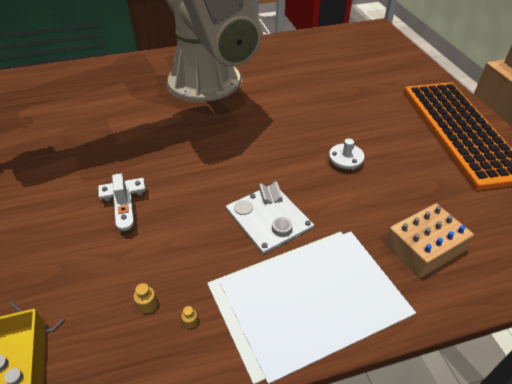

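View pics/top0.png

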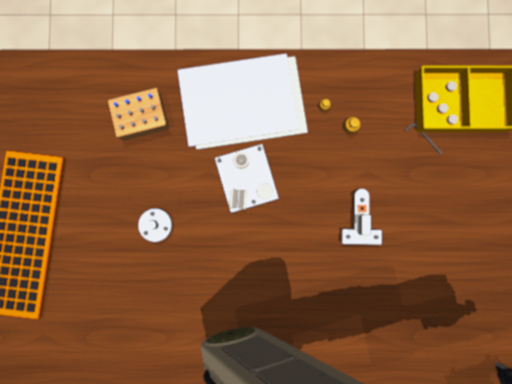

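The scene view shows the stage at about (122,200), the base plate at (270,217) and the disc at (347,155). The top view shows the stage at (362,220), the base at (246,180) and the disc at (155,225). I'll enlarge crops of the stage and base next.

```bash
python3 - <<'E'
import cv2
def crop(n,x,y,w,h,s,o):
    i=cv2.imread(f"pics/{n}0.png")[y:y+h,x:x+w]
    i=cv2.resize(i,None,fx=s,fy=s,interpolation=cv2.INTER_CUBIC)
    for k in range(0,w,10):
        cv2.line(i,(k*s,0),(k*s,6),(0,255,255),1);cv2.putText(i,str(x+k),(k*s,16),0,.35,(0,255,255),1)
    for k in range(0,h,10):
        cv2.line(i,(0,k*s),(6,k*s),(0,255,255),1);cv2.putText(i,str(y+k),(8,k*s+4),0,.35,(0,255,255),1)
    cv2.imwrite(f"pics/{o}.png",i)
crop("top",330,180,65,75,8,"ts");crop("top",205,135,85,85,7,"tb")
crop("scene",90,165,70,75,8,"ss");crop("scene",215,170,105,85,7,"sb")
E
```

```text
(no output)
```

View pics/ts.png

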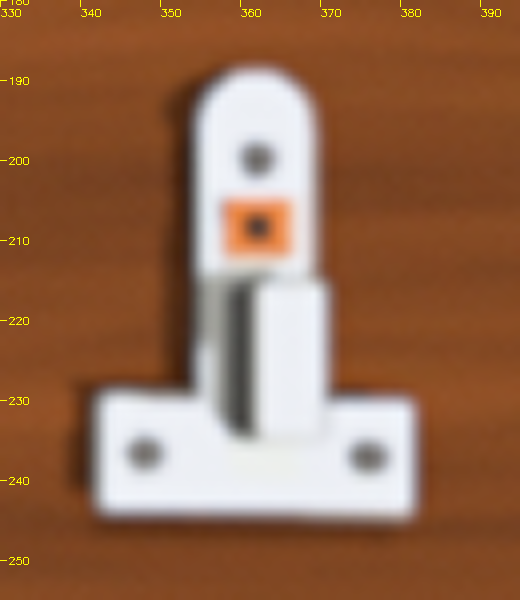

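View pics/tb.png

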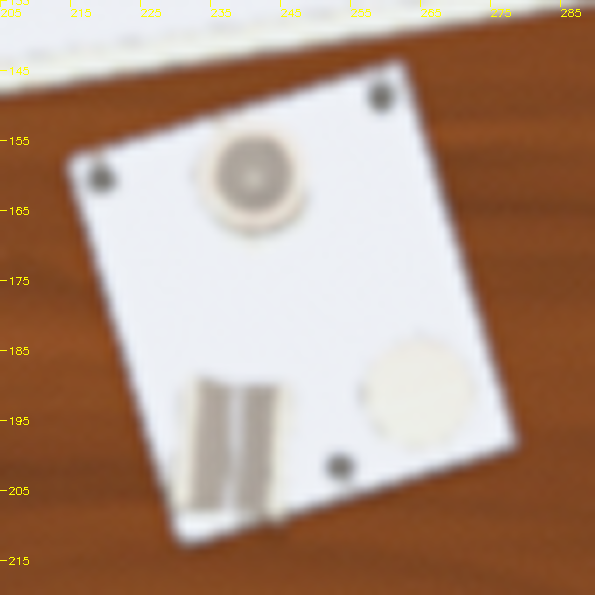

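View pics/ss.png

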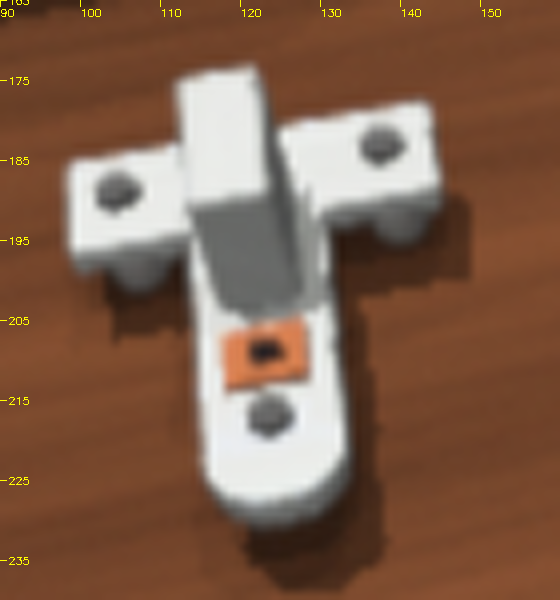

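View pics/sb.png

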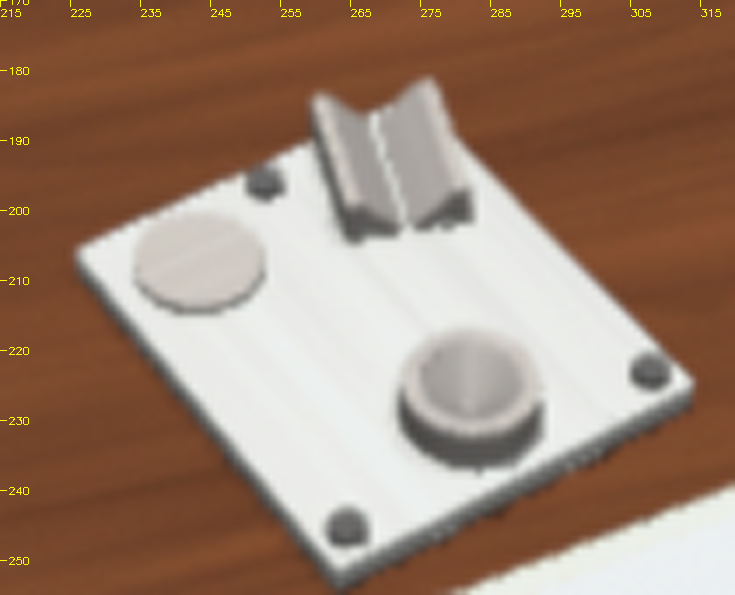

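```bash
cat > fit.py <<'E'
import numpy as np
from scipy.optimize import least_squares
from workcell import calibration
C={n:calibration(n) for n in("top","scene")}
def proj(n,P):
    c=C[n];p=P@c["extrinsics"][:3,:3].T+c["extrinsics"][:3,3]
    return np.c_[c["fx"]*p[:,0]/p[:,2]+c["cx"],c["fy"]*p[:,1]/p[:,2]+c["cy"]]
def fit(obs,x0,zoff=0):
    def res(q,full=False):
        r=[]
        c,s=np.cos(q[2]),np.sin(q[2])
        for n,o in obs.items():
            o=np.array(o,float);L=o[:,:3]/1000
            P=np.c_[q[0]+c*L[:,0]-s*L[:,1],q[1]+s*L[:,0]+c*L[:,1],L[:,2]+zoff]
            r.append(proj(n,P)-o[:,3:])
        return r if full else np.concatenate(r).ravel()
    f=least_squares(res,x0,loss="soft_l1")
    return f.x,res(f.x,True)
def px(p,s,x0,y0): return [(p[0]+.5)/s-.5+x0,(p[1]+.5)/s-.5+y0]
E
python3 - <<'E'
from fit import *
np.set_printoptions(precision=2,suppress=True)
t=lambda *p:px(p,8,330,180); s=lambda *p:px(p,8,90,165)
S={"top":[[65,0,35]+t(257,158),[-30,36,35]+t(145,453),[-30,-36,35]+t(368,457),
 [-48,50,34]+t(97,515),[-48,-50,34]+t(415,518),[25,-11,78]+t(328,282),[-25,-11,78]+t(328,437)],
"scene":[[65,0,35]+s(270,415),[-30,-36,35]+s(117,190),[-30,36,35]+s(382,145),[-25,-11,78]+s(178,82),[25,-11,78]+s(190,203),[25,11,78]+s(270,187),[-25,11,78]+s(255,68)]}
for k in ("both","top","scene"):
    o=S if k=="both" else {k:S[k]}
    x,r=fit(o,[.5,-.25,0]);print("stage",k,x*[1000,1000,57.3]); 
    if k=="both":print(r)
t=lambda *p:px(p,7,205,135); s=lambda *p:px(p,7,215,170)
B={"top":[[65,0,28]+t(254,173),[-30,-36,16]+t(417,392),[-30,36,28]+t(236,447)],
"scene":[[65,0,28]+s(471,380),[-30,-36,16]+s(200,260),[-30,36,28]+s(392,144)]}
for k in ("both","top","scene"):
    o=B if k=="both" else {k:B[k]}
    x,r=fit(o,[.5,0,0]);print("base",k,x*[1000,1000,57.3]); 
    if k=="both":print(r)
# outline of base, world
c=C["top"];R=c["extrinsics"][:3,:3];T=c["extrinsics"][:3,3];o=-R.T@T
W=[]
for p in[(405,62),(68,158),(182,545),(515,443)]:
    u=t(*p);d=R.T@[(u[0]-c["cx"])/c["fx"],(u[1]-c["cy"])/c["fy"],1]
    W.append((o+d*(.012-o[2])/d[2])[:2])
W=np.array(W)*1000;print(W,W.mean(0),np.linalg.norm(W-np.roll(W,-1,0),axis=1))
for a,b in((3,0),(2,1)):
    d=W[b]-W[a];print(np.degrees(np.arctan2(d[1],d[0])))
E
```

```text
stage both [ 468.15 -276.83   -1.01]
[array([[-0.15,  0.19],
       [-0.13,  0.22],
       [ 0.15,  0.16],
       [ 0.3 , -0.55],
       [-0.32, -0.31],
       [-0.14, -0.05],
       [-0.06,  0.93]]), array([[ 0.34,  0.4 ],
       [ 0.1 ,  0.74],
       [ 0.01,  0.37],
       [-0.42, -0.62],
       [-0.83,  0.14],
       [ 0.04,  0.15],
       [ 0.43, -0.72]])]
stage top [ 468.34 -276.97   -1.04]
stage scene [ 467.85 -276.74   -1.07]
base both [576.5   14.67  16.54]
[array([[-0.35,  0.02],
       [ 0.01,  0.03],
       [-0.65, -0.23]]), array([[-0.1 ,  0.15],
       [-0.31, -0.05],
       [-0.37, -0.02]])]
base top [576.34  13.8   16.75]
base scene [576.56  15.23  16.38]
[[683.42 -24.49]
 [647.03 102.64]
 [501.23  59.51]
 [539.15 -65.11]] [592.71  18.14] [132.24 152.05 130.26 149.87]
15.723514768002522
16.478414730222685
```

Both views agree on the poses. The stage is at (468, -277) mm with yaw -1.0°. The base is at (576.5, 14.5) mm with yaw about 16.4°, and its plate measures 150 x 131 mm, matching the stated size.

```bash
cat > go.py <<'E'
import sys,numpy as np
from workcell import get_state
from scipy.spatial.transform import Rotation as Ro
def to(x,y,z,yaw):
    s=get_state();q=s["orientation"];R=Ro.from_quat(np.r_[q[1:],q[0]])
    d=np.array([x,y,z])-s["tcp_pos"]*1000
    a=np.radians(yaw);G=Ro.from_matrix(np.array([[np.cos(a),np.sin(a),0],[np.sin(a),-np.cos(a),0],[0,0,-1]]))
    print("t",round(s["clock"],2),"tcp",(s["tcp_pos"]*1000).round(1),"world d",d.round(1),"tool now",R.inv().apply(d).round(1),"tool after turn",G.inv().apply(d).round(1),
      "turn",(R.inv()*G).as_rotvec(degrees=True).round(2),"F",s["wrist_force"].round(1),"gap",round(s["finger_gap"]*1000,1),"j",s["joint_pos"].round(2))
to(*map(float,sys.argv[1:]))
E
python3 -m crank '[[43.4,-19.5,0,0,0,0,1],[43.4,-19.5,0,0,0,0,1],[43.4,-19.5,0,0,0,0,1],[43.4,-19.5,0,0,0,0,1],[43.4,-19.5,0,0,0,0,1],[43.4,-19.5,0,0,0,0,1],[43.4,-19.5,0,0,0,0,1],[43.4,-19.5,0,0,0,0,1]]' 40
python3 go.py 468.2 -276.9 300 -1
```

```text
clock: 1.1
tcp_pos: [0.4693, -0.2757, 0.4043]
orientation: [-0.0, 0.985, 0.172, -0.0]
wrist_force: [0.5, -0.3, 0.9]
finger_gap: 0.0852
t 1.1 tcp [ 469.3 -275.7  404.3] world d [  -1.1   -1.2 -104.3] tool now [ -1.4   0.8 104.3] tool after turn [ -1.    1.2 104.3] turn [-2.000e-02  3.000e-02  2.075e+01] F [ 0.5 -0.3  0.9] gap 85.2 j [-0.68  0.25 -0.04  1.28 -0.    2.12]
```

```bash
python3 -m crank '[[-1.4,0.8,0,0,0,10.4,1],[0,0,0,0,0,10.35,1],[0,0,40,0,0,0,1],[0,0,40,0,0,0,1],[0,0,24,0,0,0,1],[0,0,0,0,0,0,1],[0,0,0,0,0,0,1],[0,0,0,0,0,0,1]]' 40
python3 go.py 468.2 -276.9 217 -1
python3 - <<'E'
from workcell import *
import cv2
for n in("scene","top"): cv2.imwrite(f"pics/{n}1.png",read_camera(n))
a=cv2.resize(cv2.imread("pics/scene1.png")[120:250,60:200],None,fx=4,fy=4,interpolation=2)
cv2.imwrite("pics/s1.png",a)
E
```

```text
clock: 2.1
tcp_pos: [0.4678, -0.2786, 0.3022]
orientation: [0.001, 1.0, -0.009, 0.001]
wrist_force: [0.2, -0.9, -0.3]
finger_gap: 0.0851
t 2.1 tcp [ 467.8 -278.6  302.2] world d [  0.4   1.7 -85.2] tool now [ 0.2 -1.9 85.2] tool after turn [ 0.4 -1.7 85.2] turn [ 0.1  -0.12  0.01] F [ 0.2 -0.9 -0.3] gap 85.1 j [-0.68  0.31 -0.22  1.04 -0.    2.47]
```

View pics/s1.png

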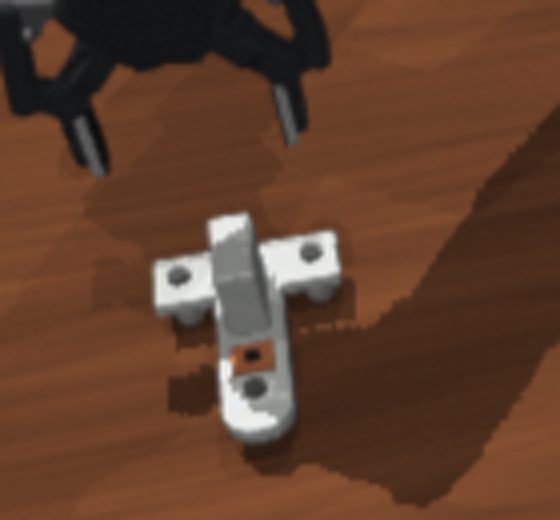

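The open fingers straddle the grip, with the tips at about (93,170) and (290,140) in the crop and the grip between them. Next I descend and close.

```bash
python3 -m crank '[[0.2,-1,25,0,0,0,1],[0,0,25,0,0,0,1],[0,0,20,0,0,0,1],[0,0,10,0,0,0,1],[0,0,5,0,0,0,1],[0,0,0,0,0,0,1],[0,0,0,0,0,0,1],[0,0,0,0,0,0,1]]' 40
python3 go.py 468.2 -276.9 217 -1
```

```text
clock: 3.2
tcp_pos: [0.4678, -0.2774, 0.2163]
orientation: [0.0, 1.0, -0.009, 0.0]
wrist_force: [-0.2, 0.6, -0.2]
finger_gap: 0.0857
t 3.2 tcp [ 467.8 -277.4  216.3] world d [0.4 0.5 0.7] tool now [ 0.4 -0.5 -0.7] tool after turn [ 0.4 -0.5 -0.7] turn [ 0.04 -0.05  0.  ] F [-0.2  0.6 -0.2] gap 85.7 j [-0.68  0.38 -0.34  0.84 -0.    2.48]
```

```bash
python3 -m crank '[[0,0,0,0,0,0,0.6],[0,0,0,0,0,0,0.4],[0,0,0,0,0,0,0.25],[0,0,0,0,0,0,0.15],[0,0,0,0,0,0,0.1],[0,0,0,0,0,0,0.1],[0,0,0,0,0,0,0.1],[0,0,0,0,0,0,0.1]]' 60
python3 go.py 468.2 -276.9 217 -1
python3 - <<'E'
from workcell import *
import cv2
for n in("scene","top"): cv2.imwrite(f"pics/{n}2.png",read_camera(n))
a=cv2.resize(cv2.imread("pics/scene2.png")[120:250,60:200],None,fx=4,fy=4,interpolation=2)
cv2.imwrite("pics/s2.png",a)
E
```

```text
clock: 4.2
tcp_pos: [0.4676, -0.2773, 0.2158]
orientation: [0.0, 1.0, -0.009, 0.0]
wrist_force: [-1.4, -0.8, 3.0]
finger_gap: 0.0216
t 4.2 tcp [ 467.6 -277.3  215.8] world d [0.6 0.4 1.2] tool now [ 0.6 -0.4 -1.2] tool after turn [ 0.6 -0.4 -1.2] turn [ 0.02 -0.01  0.01] F [-1.4 -0.8  3. ] gap 21.6 j [-0.68  0.39 -0.34  0.84 -0.    2.48]
```

View pics/s2.png

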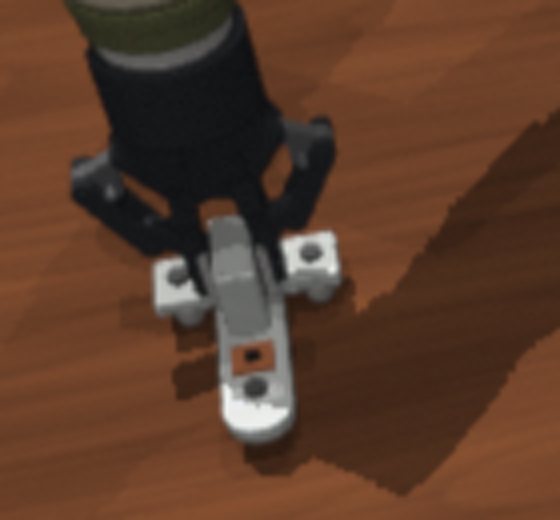

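The grip is held at a 21.6 mm gap and the stage hasn't shifted. Now I lift.

```bash
python3 -m crank '[[0,0,-3,0,0,0,0.1],[0,0,-7,0,0,0,0.1],[0,0,-20,0,0,0,0.1],[0,0,-25,0,0,0,0.1],[0,0,-20,0,0,0,0.1],[0,0,-5,0,0,0,0.1],[0,0,0,0,0,0,0.1],[0,0,0,0,0,0,0.1]]' 60
python3 go.py 576 14.6 300 16.4
```

```text
clock: 5.3
tcp_pos: [0.4672, -0.277, 0.2946]
orientation: [-0.001, 1.0, -0.009, -0.001]
wrist_force: [-0.7, -0.6, -6.0]
finger_gap: 0.0211
t 5.3 tcp [ 467.2 -277.   294.6] world d [108.8 291.6   5.4] tool now [ 103.7 -293.4   -5.3] tool after turn [ 186.7 -249.    -5.4] turn [ -0.08   0.08 -17.4 ] F [-0.7 -0.6 -6. ] gap 21.1 j [-0.68  0.31 -0.23  1.03 -0.    2.48]
```

```bash
python3 -m crank '[[5.2,-14.7,0,0,0,0,0.1],[10.4,-29.3,0,0,0,0,0.1],[15.6,-44,0,0,0,0,0.1],[20.7,-58.7,0,0,0,0,0.1],[20.7,-58.7,0,0,0,0,0.1],[15.6,-44,0,0,0,0,0.1],[10.4,-29.3,0,0,0,0,0.1],[5.2,-14.7,0,0,0,0,0.1]]' 60
python3 -m crank '[[0,0,0,0,0,-3,0.1],[0,0,0,0,0,-4,0.1],[0,0,0,0,0,-4,0.1],[0,0,0,0,0,-4,0.1],[0,0,0,0,0,-2.4,0.1],[0,0,0,0,0,0,0.1],[0,0,0,0,0,0,0.1],[0,0,0,0,0,0,0.1]]' 60
python3 go.py 576 14.6 262 16.4
python3 - <<'E'
from workcell import *
import cv2
for n in("scene","top"): cv2.imwrite(f"pics/{n}3.png",read_camera(n))
a=cv2.resize(cv2.imread("pics/scene3.png")[100:260,190:350],None,fx=5,fy=5,interpolation=2)[:, :800][:600*800//600]
cv2.imwrite("pics/s3.png",cv2.resize(a,(600,600)))
a=cv2.resize(cv2.imread("pics/top3.png")[120:240,190:310],None,fx=5,fy=5,interpolation=2)
cv2.imwrite("pics/t3.png",a)
E
```

```text
clock: 6.3
tcp_pos: [0.5764, 0.0169, 0.295]
orientation: [-0.0, 1.0, -0.007, -0.001]
wrist_force: [0.2, -0.6, -5.3]
finger_gap: 0.0214
clock: 7.3
tcp_pos: [0.5764, 0.0142, 0.2956]
orientation: [0.0, 0.99, 0.142, -0.0]
wrist_force: [0.1, -0.0, -5.2]
finger_gap: 0.0214
t 7.3 tcp [576.4  14.2 295.6] world d [ -0.4   0.4 -33.6] tool now [-0.2 -0.5 33.6] tool after turn [-0.2 -0.5 33.6] turn [ 0.    0.01 -0.03] F [ 0.1 -0.  -5.2] gap 21.4 j [-0.11  0.37 -0.15  1.05 -0.    2.74]
```

View pics/s3.png

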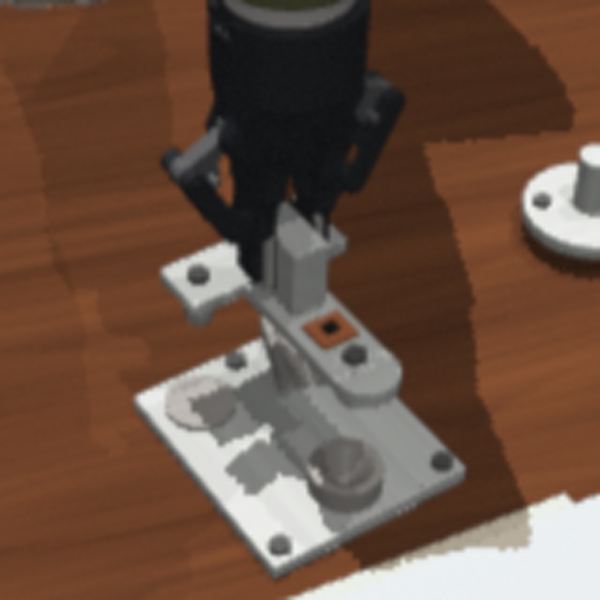

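View pics/t3.png

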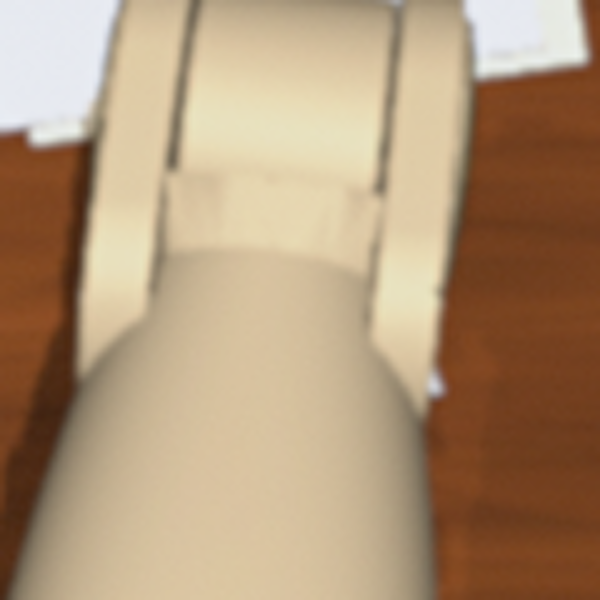

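The stage hangs level over the base, with the nose screw at (354,354) and the left screw at (198,275) in the crop. The top view is blocked by the arm. I'll check the held pose against the prediction.

```bash
python3 - <<'E'
from fit import *
np.set_printoptions(precision=2,suppress=True)
s=lambda *p:px(p,3.75,190,100)
L=np.array([[65,0,35],[-30,-36,35],[25,-11,78],[25,11,78]])/1000
a=np.radians(16.4);P=np.c_[.5768+np.cos(a)*L[:,0]-np.sin(a)*L[:,1],.0145+np.sin(a)*L[:,0]+np.cos(a)*L[:,1],L[:,2]+.0796]
print(proj("scene",P)); print(s(354,354),s(198,275),s(279,250),s(326,240))
E
```

```text
[[283.67 194.78]
 [241.85 173.49]
 [267.79 168.5 ]
 [277.31 164.33]]
[284.0333333333333, 194.03333333333333] [242.43333333333334, 172.96666666666667] [264.0333333333333, 166.3] [276.56666666666666, 163.63333333333333]
```

The held stage is within about 0.6 px of the prediction (~1 mm), well inside the 8 mm capture range. Now I lower it in steps while watching the force.

```bash
python3 -m crank '[[-0.2,-0.4,6,0,0,0,0.1],[0,0,10,0,0,0,0.1],[0,0,12,0,0,0,0.1],[0,0,10,0,0,0,0.1],[0,0,6,0,0,0,0.1],[0,0,3,0,0,0,0.1],[0,0,2,0,0,0,0.1],[0,0,0,0,0,0,0.1]]' 60
python3 go.py 576 14.6 232 16.4
python3 - <<'E'
from workcell import *
import cv2
cv2.imwrite("pics/scene4.png",read_camera("scene"))
cv2.imwrite("pics/s4.png",cv2.resize(cv2.imread("pics/scene4.png")[140:270,210:340],None,fx=4.5,fy=4.5,interpolation=2))
E
```

```text
clock: 8.4
tcp_pos: [0.5762, 0.0146, 0.2468]
orientation: [0.0, 0.99, 0.143, 0.0]
wrist_force: [-0.2, 0.1, -4.8]
finger_gap: 0.0213
t 8.4 tcp [576.2  14.6 246.8] world d [ -0.2  -0.  -14.8] tool now [-0.2 -0.  14.8] tool after turn [-0.2 -0.  14.8] turn [ 0.01 -0.02  0.01] F [-0.2  0.1 -4.8] gap 21.3 j [-0.11  0.41 -0.22  0.94 -0.    2.74]
```

View pics/s4.png

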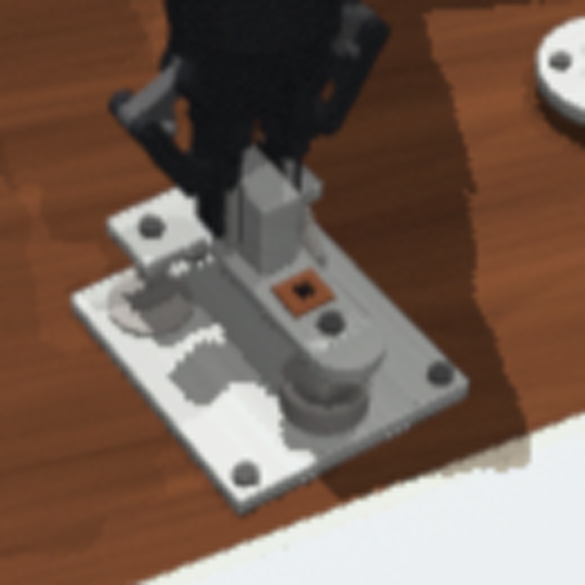

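The nose ball sits just over the cone at about (325,375), and nothing is touching yet (-4.8 N is the payload weight). I continue gently.

```bash
python3 -m crank '[[-0.2,0,2,0,0,0,0.1],[0,0,2,0,0,0,0.1],[0,0,2,0,0,0,0.1],[0,0,1.5,0,0,0,0.1],[0,0,1.5,0,0,0,0.1],[0,0,1,0,0,0,0.1],[0,0,1,0,0,0,0.1],[0,0,0,0,0,0,0.1]]' 60
python3 go.py 576 14.6 232 16.4
```

```text
clock: 9.45
tcp_pos: [0.5759, 0.0146, 0.2356]
orientation: [0.0, 0.99, 0.143, -0.0]
wrist_force: [0.5, 1.1, -5.3]
finger_gap: 0.0215
t 9.45 tcp [575.9  14.6 235.6] world d [ 0.1  0.  -3.6] tool now [ 0.1 -0.   3.6] tool after turn [ 0.1 -0.   3.6] turn [0.   0.01 0.01] F [ 0.5  1.1 -5.3] gap 21.5 j [-0.11  0.42 -0.23  0.92 -0.    2.74]
```

```bash
python3 -m crank '[[0,0,0.4,0,0,0,0.1],[0,0,0.4,0,0,0,0.1],[0,0,0.4,0,0,0,0.1],[0,0,0.3,0,0,0,0.1],[0,0,0.3,0,0,0,0.1],[0,0,0.2,0,0,0,0.1],[0,0,0,0,0,0,0.1],[0,0,0,0,0,0,0.1]]' 60
python3 go.py 576 14.6 232 16.4
```

```text
clock: 10.45
tcp_pos: [0.576, 0.0146, 0.2337]
orientation: [0.0, 0.99, 0.143, 0.0]
wrist_force: [1.0, 0.0, -4.9]
finger_gap: 0.0213
t 10.45 tcp [576.   14.6 233.7] world d [ 0.   0.  -1.7] tool now [ 0.  -0.   1.7] tool after turn [ 0.  -0.   1.7] turn [0.01 0.   0.01] F [ 1.   0.  -4.9] gap 21.3 j [-0.11  0.42 -0.23  0.92 -0.    2.74]
```

```bash
python3 -m crank '[[0,0,0.3,0,0,0,0.1],[0,0,0.3,0,0,0,0.1],[0,0,0.3,0,0,0,0.1],[0,0,0.2,0,0,0,0.1],[0,0,0.1,0,0,0,0.1],[0,0,0,0,0,0,0.1],[0,0,0,0,0,0,0.1],[0,0,0,0,0,0,0.1]]' 60
python3 go.py 576 14.6 232 16.4
```

```text
clock: 11.45
tcp_pos: [0.576, 0.0144, 0.2327]
orientation: [0.0, 0.99, 0.143, 0.0]
wrist_force: [-1.0, -2.7, -1.6]
finger_gap: 0.0209
t 11.45 tcp [576.   14.4 232.7] world d [-0.   0.2 -0.7] tool now [ 0.1 -0.2  0.7] tool after turn [ 0.1 -0.2  0.7] turn [ 0.03 -0.01 -0.  ] F [-1.  -2.7 -1.6] gap 20.9 j [-0.11  0.42 -0.24  0.91 -0.    2.74]
```

It has touched: the vertical load is partly off, with a sideways force of 2.7 N toward -y. I'll give way in that direction and lower slightly.

```bash
python3 -m crank '[[0,0.3,0.1,0,0,0,0.1],[0,0.2,0.2,0,0,0,0.1],[0,0,0.2,0,0,0,0.1],[0,0,0.1,0,0,0,0.1],[0,0,0,0,0,0,0.1],[0,0,0,0,0,0,0.1],[0,0,0,0,0,0,0.1],[0,0,0,0,0,0,0.1]]' 60
python3 go.py 576 14.6 232 16.4
```

```text
clock: 12.45
tcp_pos: [0.576, 0.014, 0.2322]
orientation: [0.0, 0.99, 0.143, 0.0]
wrist_force: [-4.1, -3.6, 5.1]
finger_gap: 0.0214
t 12.45 tcp [576.   14.  232.2] world d [-0.   0.6 -0.2] tool now [ 0.1 -0.6  0.2] tool after turn [ 0.1 -0.6  0.2] turn [ 0.03 -0.   -0.  ] F [-4.1 -3.6  5.1] gap 21.4 j [-0.11  0.42 -0.24  0.91 -0.    2.74]
```

The weight is fully supported now. One more small yield toward (-x, -y), then I open slowly.

```bash
python3 -m crank '[[-0.3,0.2,0,0,0,0,0.1],[-0.3,0.2,0,0,0,0,0.1],[0,0,0,0,0,0,0.1],[0,0,0,0,0,0,0.1],[0,0,0,0,0,0,0.1],[0,0,0,0,0,0,0.1],[0,0,0,0,0,0,0.1],[0,0,0,0,0,0,0.1]]' 30
python3 go.py 576 14.6 232 16.4
```

```text
clock: 13.45
tcp_pos: [0.5758, 0.0136, 0.2319]
orientation: [0.0, 0.99, 0.143, 0.0]
wrist_force: [-0.7, -1.4, 3.6]
finger_gap: 0.0208
t 13.45 tcp [575.8  13.6 231.9] world d [0.2 1.  0.1] tool now [ 0.5 -0.9 -0.1] tool after turn [ 0.5 -0.9 -0.1] turn [ 0.01 -0.02  0.01] F [-0.7 -1.4  3.6] gap 20.8 j [-0.12  0.42 -0.24  0.91  0.    2.74]
```

```bash
python3 -m crank '[[0,0,0,0,0,0,0.26],[0,0,0,0,0,0,0.29],[0,0,0,0,0,0,0.32],[0,0,0,0,0,0,0.4],[0,0,0,0,0,0,0.5],[0,0,0,0,0,0,0.65],[0,0,0,0,0,0,0.8],[0,0,0,0,0,0,0.9]]' 20
python3 go.py 576 14.6 232 16.4
python3 -m crank '[[0,0,0,0,0,0,1],[0,0,-3,0,0,0,1],[0,0,-10,0,0,0,1],[0,0,-20,0,0,0,1],[0,0,-30,0,0,0,1],[0,0,-40,0,0,0,1],[0,0,-30,0,0,0,1],[0,0,-10,0,0,0,1]]'
python3 go.py 576 14.6 232 16.4
```

```text
clock: 14.45
tcp_pos: [0.5756, 0.0135, 0.2319]
orientation: [0.0, 0.99, 0.143, 0.0]
wrist_force: [0.2, 0.2, -0.4]
finger_gap: 0.0767
t 14.45 tcp [575.6  13.5 231.9] world d [0.4 1.1 0.1] tool now [ 0.7 -0.9 -0.1] tool after turn [ 0.7 -0.9 -0.1] turn [ 0.01 -0.    0.  ] F [ 0.2  0.2 -0.4] gap 76.7 j [-0.12  0.42 -0.24  0.91 -0.    2.74]
clock: 15.45
tcp_pos: [0.5761, 0.0135, 0.3778]
orientation: [0.001, 0.99, 0.143, 0.002]
wrist_force: [0.1, -0.2, 0.3]
finger_gap: 0.0855
t 15.45 tcp [576.1  13.5 377.8] world d [-1.000e-01  1.100e+00 -1.458e+02] tool now [ -0.4  -1.3 145.8] tool after turn [  0.2  -1.1 145.8] turn [ 0.11 -0.24  0.01] F [ 0.1 -0.2  0.3] gap 85.5 j [-0.12  0.32 -0.01  1.24 -0.    2.74]
```

```bash
python3 -m crank '[[0,15,0,0,0,0,1],[-10,30,0,0,0,0,1],[-15,40,0,0,0,0,1],[-15,40,0,0,0,0,1],[-15,40,0,0,0,0,1],[-15,40,0,0,0,0,1],[-10,30,0,0,0,0,1],[0,15,0,0,0,0,1]]'
python3 - <<'E'
from workcell import *
import cv2
for n in("scene","top"): cv2.imwrite(f"pics/{n}5.png",read_camera(n))
cv2.imwrite("pics/s5.png",cv2.resize(cv2.imread("pics/scene5.png")[150:260,210:320],None,fx=5,fy=5,interpolation=2))
cv2.imwrite("pics/t5.png",cv2.resize(cv2.imread("pics/top5.png")[135:220,205:290],None,fx=7,fy=7,interpolation=2))
E
```

```text
clock: 16.45
tcp_pos: [0.5688, -0.2513, 0.3729]
orientation: [-0.001, 0.99, 0.141, -0.001]
wrist_force: [0.6, -0.7, -0.9]
finger_gap: 0.0858
```

View pics/s5.png

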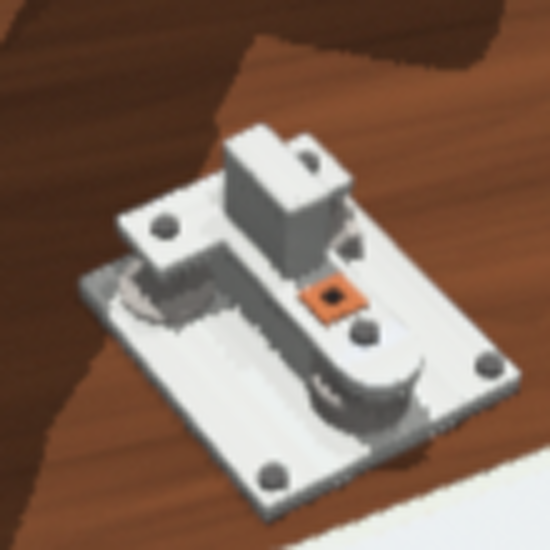

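View pics/t5.png

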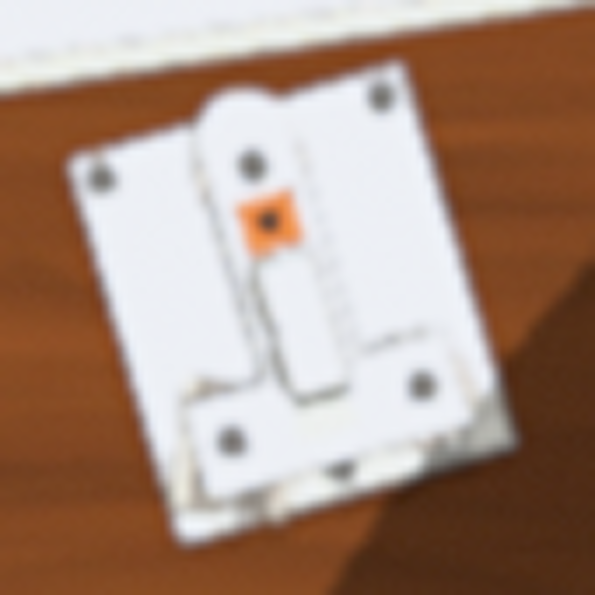

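View pics/scene5.png

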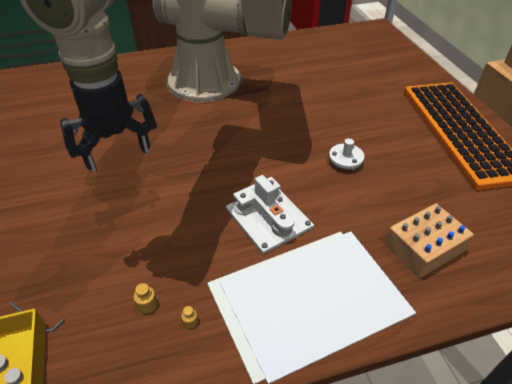

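The stage stands on all three seats. In the crops its screws are at (252,165), (232,441), (421,385) from the top and (366,333), (164,228), (307,160) in the scene view. I'll check pose, height and level numerically by triangulating each screw.

```bash
python3 - <<'E'
from fit import *
import cv2
np.set_printoptions(precision=2,suppress=True)
t=lambda *p:px(p,7,205,135); s=lambda *p:px(p,5,210,150)
O={"top":[[65,0,35]+t(252,165),[-30,36,35]+t(232,441),[-30,-36,35]+t(421,385)],
"scene":[[65,0,35]+s(366,333),[-30,36,35]+s(307,160),[-30,-36,35]+s(164,228)]}
for z in(.012,.016,.020):
    x,r=fit(O,[.57,0,.3],z);print(z,x*[1000,1000,57.3],np.abs(np.concatenate(r)).mean());
    if z==.016:print(r)
def tri(a,b):
    M=[]
    for n in("top","scene"):
        c=C[n];M.append(np.array([[c["fx"],0,c["cx"]],[0,c["fy"],c["cy"]],[0,0,1]])@c["extrinsics"][:3])
    X=cv2.triangulatePoints(M[0],M[1],np.array(a[3:],float),np.array(b[3:],float));return (X[:3]/X[3]).ravel()*1000
for a,b in zip(O["top"],O["scene"]):print(a[:2],tri(a,b))
t=lambda *p:px(p,8,330,180); s=lambda *p:px(p,8,90,165)
for a,b in(((257,158),(270,415)),((145,453),(382,145)),((368,457),(117,190))):print("before",tri([0,0,0]+t(*a),[0,0,0]+s(*b)))
E
```

```text
0.012 [575.04  15.35  16.72] 0.7321362108242914
0.016 [576.    14.98  16.71] 0.3106943248992356
[array([[-0.43,  0.05],
       [-0.39,  0.32],
       [-0.2 ,  0.12]]), array([[-0.4 ,  0.16],
       [-0.52,  0.88],
       [ 0.18,  0.1 ]])]
0.02 [577.25  14.52  16.64] 0.3643736019288634
[65, 0] [638.54  33.41  51.84]
[-30, 36] [537.78  40.65  54.47]
[-30, -36] [557.86 -28.59  51.68]
before [ 533.5  -278.15   36.7 ]
before [ 439.4  -240.17   36.67]
before [ 437.96 -311.56   37.49]
```

The nose and flat-pad screws rose 15.1 and 14.2 mm, close to the expected 16. The V-side screw came out at 17.8 mm, but the grip partly hides it in the scene view. I'll overlay the seated model to settle that.

```bash
python3 - <<'E'
from fit import *
import cv2
def draw(n,x0,y0,w,s,o,q=(.5762,.0147,np.radians(16.55)),zo=16):
    im=cv2.resize(cv2.imread(f"pics/{n}5.png")[y0:y0+w,x0:x0+w],None,fx=s,fy=s,interpolation=cv2.INTER_CUBIC)
    def W(L):
        L=np.array(L,float)/1000;c,d=np.cos(q[2]),np.sin(q[2])
        return proj(n,np.c_[q[0]+c*L[:,0]-d*L[:,1],q[1]+d*L[:,0]+c*L[:,1],L[:,2]+zo/1000])
    def poly(L,col):
        p=((W(L)-[x0,y0]+.5)*s-.5).round().astype(int);cv2.polylines(im,[p],True,col,1,cv2.LINE_AA)
    T=[(-48,50),(-12,50),(-12,18),(75,18),(88,12),(93,0),(88,-12),(75,-18),(-12,-18),(-12,-50),(-48,-50)]
    poly([(*p,34) for p in T],(0,0,255))
    poly([(25,11,78),(25,-11,78),(-25,-11,78),(-25,11,78)],(255,0,0))
    cv2.imwrite(o,im)
draw("scene",215,160,95,6,"pics/o_s.png");draw("top",205,135,85,7,"pics/o_t.png")
E
```

```text
(no output)
```

View pics/o_s.png

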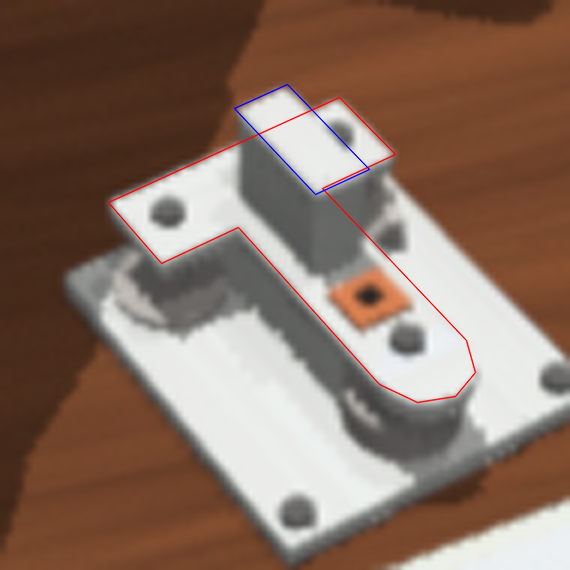

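View pics/o_t.png

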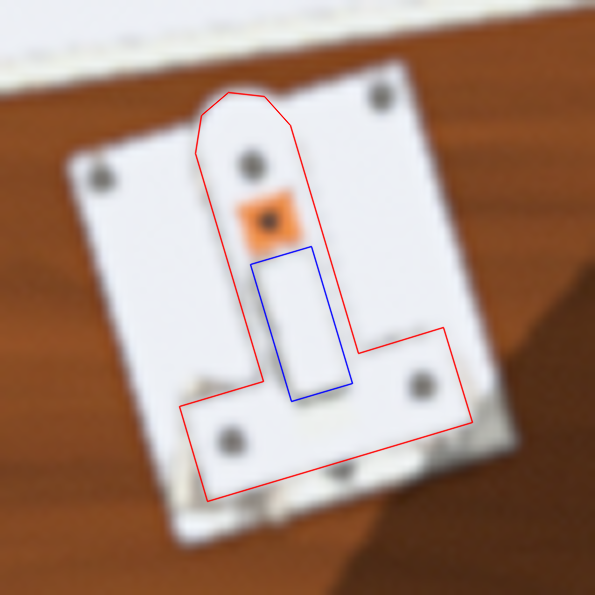

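The level, fully home model outline lies on the plate edges in both views, including the V-side corner at (395,155). The 17.8 mm reading came from the occluded screw. Handing in.

```bash
python3 - <<'E'
from workcell import *
print(get_state()["clock"],hand_in())
E
```

```text
the job is handed in; nothing more can be done
16.55 None
```

I seated the stage on the base plate and handed the job in at 16.55 s. I gripped it by the bar, lowered it until the seats carried its weight, and let go. Contact forces stayed around 5 N. The arm then moved clear, and the disc mount was not touched.

- **Position:** the last pictures put the stage at about (576.0, 15.0) mm with yaw 16.7°. The base measured (576.5, 14.7) mm with yaw 16.5°, so they agree to within measurement error.
- **Seating:** an outline of the stage drawn level and fully home matched the plate edges within about a pixel in both views.
- **One reading that disagreed:** the V-groove screw came out 2–3 mm higher than the other two. The grip partly hides that screw in the scene view, and the plate corner on that side matched the level outline. I took it as a reading error.

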